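# Move the glaze test tiles from the carrying rack to the display rack

### The job

Move the four glaze test tiles from the plywood carrying rack to the empty grey display rack beside it, one to a bay and in the same order from left to right, so that they still match the glaze list. Each must stand upright on its foot in its bay, facing the front of the rack squarely as it did before. They are ceramic: set them down rather than drop them, do not knock any over, and leave the tumbler, the glaze jar and the brush where they are.

Things in the scene. Friction and masses are not known exactly. Their poses are not given: they have to be found in the camera images.
- tile_plain: Plain L-shaped stoneware test tile, pale green glaze on bare clay, 85 g: upright flat plate 38 mm wide, 8 thick, 90 tall; foot 38 wide, 8 thick, reaching to x 34 mm. Pinch the plate across its thickness near the top. Origin: underside, below the middle of the plate; z up, x from the plate out over the foot (the way it faces), y along its width. Starts in any bay of carry_rack, facing the rack's +x.
- tile_short: Short wide L-shaped test tile, 85 g: flat plate 44 mm wide, 8 thick, 74 tall; foot 44 wide, 8 thick, to x 34 mm; small rib between them up to z 28 mm. Origin: underside, below the middle of the plate; z up, x from the plate out over the foot (the way it faces), y along its width. Starts in any bay of carry_rack, facing the rack's +x.
- tile_arch: Tall narrow round-topped test tile, 70 g: flat plate 30 mm wide, 8 thick, 102 tall; round-ended foot 30 wide, 8 thick, to x 34 mm. Origin: underside, below the middle of the plate; z up, x from the plate out over the foot (the way it faces), y along its width. Starts in any bay of carry_rack, facing the rack's +x.
- tile_bowed: Test tile cut from a thrown ring, 85 g: plate 40 mm wide, 8 thick, 84 tall, bowed in plan (side edges 5 mm forward of its middle, +x); foot 40 wide, 8 thick, to x 34 mm. Origin: underside, below the middle of the plate; z up, x from the plate out over the foot (the way it faces), y along its width. Starts in any bay of carry_rack, facing the rack's +x.
- carry_rack: Plywood carrying rack, holds the tiles at the start. Fixed, 66 x 276 mm (x, y); origin at the centre of its underside, +x its front. Bay centres at y -93, -31, 31, 93 mm; bays 58 mm wide, 54 deep (x -27 to 27), floor 10 mm up. Heights: back board (-x) and ends 30, front lip 18, partitions 24 mm. A tile facing front in mid-bay has its origin at x -15 mm.
- display_rack: Grey display rack, empty, end to end with carry_rack (either side), facing nearly alike. Fixed, 66 x 252 mm (x, y); origin at the centre of its underside, +x its front. Bay centres at y -93, -31, 31, 93 mm; bays 58 mm wide, 54 deep (x -27 to 27), floor 10 mm up. Heights: back board (-x) and ends 30, front lip 18, partitions 24 mm. A tile facing front in mid-bay has its origin at x -15 mm.
- tumbler: Bystander: unglazed brown clay tumbler, 76 mm across the rim, 88 mm tall; origin at the centre of its underside.
- glaze_jar: Bystander: grey jar with white lid, 68 mm across, 85 mm tall; origin at the centre of its underside.
- brush: Bystander: glaze brush 190 mm long lying on the bench; origin at its underside near the middle.

How it is judged:
By the outcome, as a careful person would: the job done as asked, in the order asked, and still so for the second after the job is handed in, with the robot touching nothing.
It also fails if it takes over 109 s, if anything falls off the work surface, if the arm or the gripper's body presses on something with over 40 N, if the wrist force passes 120 N, or if a joint passes its speed limit or range.

### The arm

A 6-joint arm with a two-finger parallel gripper is mounted at the origin on the work surface. World frame = base frame: x ahead of the robot, y to its left, z up, the work surface at z = 0. Lengths are in mm, angles in rad, forces in N, time in s.
With the tool pointing down it reaches from about 275 to 1000 mm from the base axis. Payload 8.4 kg.
Tool frame: the origin (TCP) lies on the mounting face of the last link; the fingertips stand 173 mm ahead of it and the grasp point (between the pads) lies 155 mm ahead of it; z points along the fingers, y is the line along which they close (so a half turn about z gives the same grasp; the last joint's range is limited). The gripper opens to 85 mm and grips with 20 to 120 N. Pads are 22 mm wide; open, the fingers measure 114 mm over their backs; the gripper's body (76 mm by 85 mm) begins 54 mm behind the grasp point. The pads swing forward as they close: fully open they stand 13 mm farther back than shut.
Start: joints at [1.137, 0.353, 1.633, -0, 1.155, -0.002], TCP at [261.566, 567.638, 404.681] pointing down, gripper open.
Joint ranges: [-2.63, 2.63], [-0.92, 2.1], [0.06, 2.66], [-1.3, 4.44], [0, 2.69], [-3.02, 3.02]. Speed limits (rad/s): [2.22, 2.22, 2.79, 3.14, 3.14, 3.14].

### API

Orientations are given as [roll, pitch, yaw] about the fixed x, y, z axes, in that order (R = Rz(yaw) Ry(pitch) Rx(roll)).
In Python, from rig import r gives the robot as it stands.
- The arm moves only by the tool apply_moves, never from a script. Its argument "deltas" is a list of rows, each an object with "claw": the gripper command: -1 is fully open, 1 is shut, values between are in proportion; "delta_pos": the shift along the tool's x, y, z in cm, a list of three; "yaw": the turn about the tool's z in rad. In form: [{"claw": claw, "delta_pos": [tx, ty, tz], "yaw": yaw}, ...]. A call has 1 to 8 rows; each row shifts and turns the commanded pose from where the row before left it, along the tool's axes as they then stand; what a row does not reach is not made up. A row lasts 1/8 s, in which the tool goes at most 62.5 mm and 10.7 degrees, less where a joint would pass 70% of its speed; a pose out of reach is approached as far as the arm can. A call with a gripper value outside its range is refused whole. The fingers move at their own pace and stop on an object; "grip_force" is the grip in N (left out, the last holds). Time passes only in rows, so rows that do not move let the fingers close. It gives the time, the measured TCP pose, the force, the opening and the grip force at its end, in the units of the state.
- r.sense(): the state, without advancing time (a new reading comes with each control period).
- r.grab_frame(name): name is "side" or "top"; returns a dict with "img" (400x640x3 uint8, blue, green, red), "z_map" (400x640 float32, mm along the optical axis (not along the pixel's ray), 0 where there is no reading), "fx", "fy", "cx", "cy" (pixels), "eye" and "rotation" of the camera in the world. Camera axes: x right, y up, looking along -z (the intrinsics and any distortion apply to the point x, -y, -z); pixel columns grow to the right and rows downward; lengths in mm; the calibration is good to about 2 mm. A picture is of the moment at which its call begins.
- r.sign_off(): hands the job in; it is judged then, once.
The state is a dict: "clock": time; "qpos": joint angles; "qvel": joint speeds; "joint_efforts": joint torques, N m; "eef_pos": TCP position; "tcp_rot": TCP orientation; "contact_force": force on the tool from outside, world axes, zero at the start; "wrist_torque": the same for the moment, N m; "opening": opening from 0.0 (shut) to 1.0 (fully open); "grasp_force": force on a finger pad.
Only numpy, scipy, OpenCV 4.12 (cv2) and the standard library are available. Lean on these libraries where they do the work, as an engineer would, in place of code of your own. Each camera call takes 0.05 s, during which the arm holds its last target. There are 200 camera calls.

## Working session

There is one attempt and no reset: what is moved stays moved. The work goes in short steps, Python scripts to look and compute and a tool call to move; the robot and the scene stay as the last step left them, time stands still between calls to the robot, and variables do not carry over. Pictures are saved under pics/ and viewed, at most 14 in all, crops included, and the job is handed in when it is done.

Besides the shell and the picture viewer there is one more tool, called as name(argument=value, ...), one argument or row to a line, values as JSON. apply_moves: Moves the arm, as the interface text tells. Its arguments: {"type":"object","properties":{"deltas":{"type":"array"},"grip_force":{"type":"number"}},"required":["deltas"]}

```bash
ls; mkdir -p pics; python3 - <<'E'
from rig import r
import cv2,numpy as np
for n in("top","side"):
    f=r.grab_frame(n); cv2.imwrite(f"pics/{n}0.png",f["img"]); np.savez(f"{n}0.npz",**f)
    print(n,f["fx"],f["fy"],f["cx"],f["cy"],f["eye"],f["rotation"],[k for k in f])
print(r.sense())
E
```

```text
pics
top 509.11660535848165 509.11660535848165 323.7573211429353 203.76247322896498 [ 518.16645284    8.23982938 1200.92692167] [ 8.90172793e-02 -7.01455694e-04 -1.59926032e+00] ['img', 'z_map', 'fx', 'fy', 'cx', 'cy', 'eye', 'rotation']
side 397.41005384435493 397.41005384435493 324.6044834672824 196.16519757844426 [405.3929101  514.24648005 599.27558938] [ 0.75356343  0.00579672 -2.75781856] ['img', 'z_map', 'fx', 'fy', 'cx', 'cy', 'eye', 'rotation']
{'clock': 0.1, 'qpos': array([ 1.13658230e+00,  3.53597964e-01,  1.63406219e+00, -1.84552262e-05,
        1.15520299e+00, -2.40881347e-03]), 'qvel': array([ 0.00018837, -0.00172266, -0.0040944 , -0.00050699,  0.00014668,
       -0.00106542]), 'joint_efforts': array([-1.95927401e-03, -6.06358051e+01, -3.42817712e+01, -1.40819288e-04,
        3.99492244e-03, -2.45560466e-05]), 'eef_pos': array([261.48827411, 567.43756512, 404.02366623]), 'tcp_rot': array([-3.14032213e+00,  1.38143743e-05,  2.70979492e+00]), 'contact_force': array([-0.52947531, -0.09994315, -0.52893281]), 'wrist_torque': array([ 0.04058366, -0.04281769, -0.01658261]), 'grasp_force': 0.0, 'opening': 0.9997875983653783}
```

View pics/top0.png

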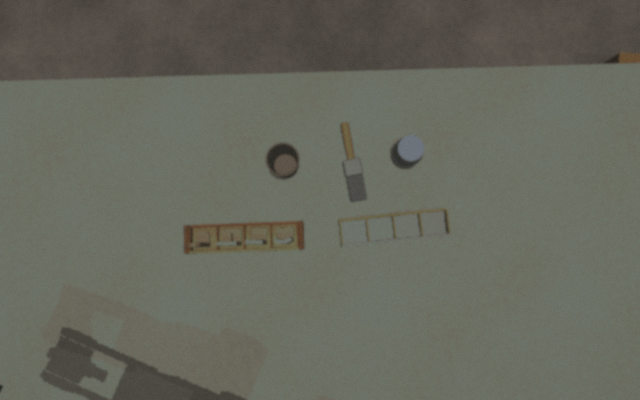

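View pics/side0.png

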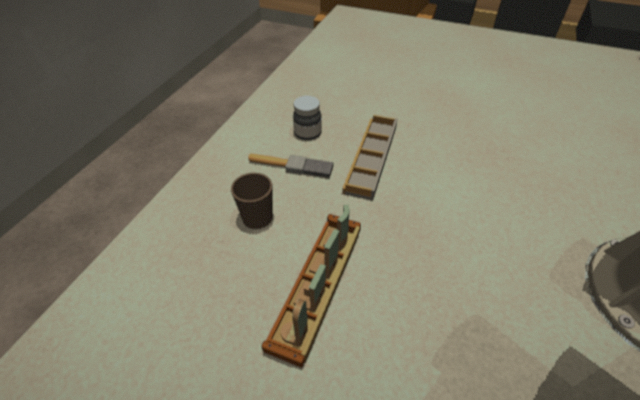

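The top view shows the carry rack at about (185–303, 222–253) with four tiles, feet towards +x (up in the image). The display rack is at (340–448, 210–245). The tumbler is at (283,161), the brush at (353,165) and the jar at (409,150). Next I'll enlarge both racks.

```bash
cat >h.py <<'E'
import numpy as np,cv2
from scipy.spatial.transform import Rotation as R
def cloud(f):
    "world xyz for every pixel (nan if no reading)"
    z=np.array(f["z_map"],float); z[z==0]=np.nan
    v,u=np.mgrid[0:400,0:640]
    p=np.stack([(u-f["cx"])/f["fx"]*z,-(v-f["cy"])/f["fy"]*z,-z],-1)
    return p@R.from_euler("xyz",f["rotation"]).as_matrix().T+f["eye"]
def project(f,P):
    p=(np.asarray(P,float)-f["eye"])@R.from_euler("xyz",f["rotation"]).as_matrix()
    return np.stack([f["cx"]+f["fx"]*p[...,0]/-p[...,2],f["cy"]-f["fy"]*p[...,1]/-p[...,2]],-1)
def crop(img,x0,y0,x1,y1,k,name):
    c=cv2.resize(img[y0:y1,x0:x1],None,fx=k,fy=k,interpolation=cv2.INTER_CUBIC)
    cv2.imwrite(name,cv2.convertScaleAbs(c,alpha=1.5))
E
python3 - <<'E'
from h import *
t=dict(np.load("top0.npz"));s=dict(np.load("side0.npz"))
a=t["img"][200:265,175:315];b=t["img"][200:265,325:465]
cv2.imwrite("pics/c1.png",cv2.convertScaleAbs(cv2.resize(np.vstack([a,b]),None,fx=4.5,fy=4.5,interpolation=cv2.INTER_CUBIC),alpha=1.6))
crop(s["img"],250,100,420,370,2.2,"pics/c2.png")
for n,f in(("t",t),("s",s)):
    c=cloud(f); np.save(n+"c.npy",c)
    print(n,"bench z",np.nanmedian(c[260:280,320:400,2]) if n=="t" else np.nanmedian(c[250:300,420:480,2]))
    m=(c[...,2]>6)&(c[...,2]<130)&(c[...,0]>200)&(c[...,0]<800)
    for nm,yl in(("carry",(30,400)),("disp",(-350,0))):
        for lo,hi in((25,34),(16,27)):
            q=c[m&(c[...,1]>yl[0])&(c[...,1]<yl[1])&(c[...,0]<520)&(c[...,2]>lo)&(c[...,2]<hi)]
            if len(q)>10: print(n,nm,lo,len(q),cv2.minAreaRect(q[:,:2].astype(np.float32)))
E
```

```text
t bench z 0.5314315423353264
t carry 25 37 ((519.7628784179688, 228.90863037109375), (1.58674156665802, 192.14584350585938), 0.5219116806983948)
s bench z -1.0224030397504293
s carry 25 84 ((519.3521728515625, 247.87060546875), (1.177253246307373, 164.16592407226562), 0.13059137761592865)
s carry 16 126 ((519.3054809570312, 248.08131408691406), (1.2661948204040527, 164.70550537109375), 0.039019204676151276)
```

View pics/c1.png

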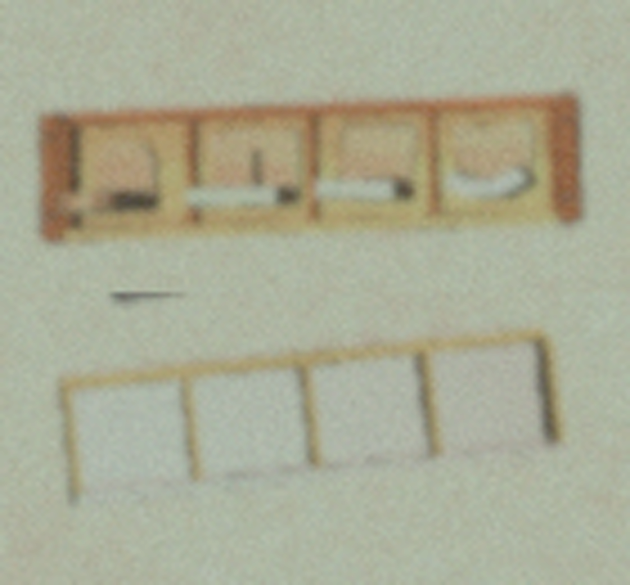

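View pics/c2.png

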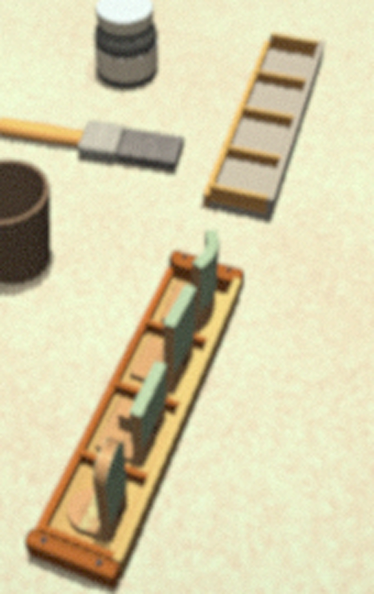

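The crops show, from left (+y): arch, short (with its rib), plain, bowed. All four face +x, which is up in the image. Now I'll fit the rack and tile poses from the depth data.

```bash
python3 - <<'E'
from h import *
np.set_printoptions(precision=0,suppress=True,linewidth=200)
t=dict(np.load("top0.npz"));s=dict(np.load("side0.npz"))
ct,cs=np.load("tc.npy"),np.load("sc.npy")
# outline of racks by height above bench
for n,c in(("t",ct),("s",cs)):
    for nm,yl in(("carry",(40,380)),("disp",(-330,20))):
        m=(c[...,2]>7)&(c[...,2]<34)&(c[...,0]>380)&(c[...,0]<520+0*1)&(c[...,1]>yl[0])&(c[...,1]<yl[1])
        if m.sum()==0: print(n,nm,"none");
        m=(c[...,2]>7)&(c[...,2]<34)&(c[...,0]>380)&(c[...,0]<620)&(c[...,1]>yl[0])&(c[...,1]<yl[1])
        # largest component
        k,l,st,_=cv2.connectedComponentsWithStats(m.astype(np.uint8),connectivity=8)
        i=1+np.argmax(st[1:,4]); q=c[l==i]
        print(n,nm,st[i],len(q),cv2.minAreaRect(q[:,:2].astype(np.float32)))
# height profile columns on top image across racks
for u in(215,204,232,258,285,352,380,406,432,447): print(u,"x",ct[205:262:2,u,0][0],ct[205:262:2,u,2])
# tile plates
for n,c in(("t",ct),("s",cs)):
    m=(c[...,2]>45)&(c[...,2]<112)&(c[...,0]>400)&(c[...,0]<560)&(c[...,1]>50)&(c[...,1]<380)
    k,l,st,_=cv2.connectedComponentsWithStats(m.astype(np.uint8))
    for i in range(1,k):
        q=c[l==i]
        if len(q)>8: print(n,st[i],q[:,2].max(),np.percentile(q,[2,50,98],axis=0).ravel(),cv2.minAreaRect(q[:,:2].astype(np.float32)))
E
```

```text
t carry [ 184  220  120   34 2885] 2885 ((553.33935546875, 190.94705200195312), (68.17771911621094, 274.2637939453125), 0.49999678134918213)
t disp [ 338  208  113   39 2957] 2957 ((565.6304931640625, -155.91506958007812), (66.86692810058594, 252.5567169189453), 4.397325038909912)
s carry [ 261  214  100  154 4630] 4630 ((552.9821166992188, 194.1536407470703), (67.1456527709961, 276.39056396484375), 0.47683727741241455)
s disp none
s disp [ 342  115   56   83 2407] 2407 ((566.1990966796875, -153.83677673339844), (67.53929138183594, 256.4497985839844), 4.277574062347412)
215 x 629.7539302712601 [-1. -0.  2.  0. -0. -2.  2.  2.  1. -2. 16. 10. 13.  9.  7. 13. 13.  8. 10.  7. 11.  8.  7. 29.  1. -3.  2.  0. -1.]
204 x 630.5249608206019 [-1. -4.  4. -0.  2.  3.  6.  3.  0. -3. 19. 13.  6. 18. 16. 13. 11. 15. 20. 67. 67.  9. 13. 29. -1.  1. -1. -0. -2.]
232 x 628.5030942057228 [ 0.  4. -5. -1.  1. -4.  1.  2. -0. 19. 17.  7. 21. 19. 20. 20. 21. 24. 85. 85. 11. 14. 30. 35. -1.  1. -0. -2. -0.]
258 x 626.7629778316946 [  0.  -1.  -1.  -3.  -4.   1.   4.   2.  -0.  20.  12.   8.  20.  23.  2
[... 1372 characters left out ...]
1. 543. 177. 105.] ((538.9981079101562, 158.7797088623047), (36.89634323120117, 7.219418525695801), 89.63081359863281)
t [187 242  20   5  81] 111.92979967596625 [533. 272.  46. 537. 277. 105. 542. 301. 112.] ((536.8702392578125, 286.3532409667969), (8.900545120239258, 28.78978157043457), 1.7394442558288574)
s [ 309  205   41   98 1057] 101.60972805711674 [534.  86.  47. 537. 173.  81. 546. 245. 100.] ((539.1316528320312, 163.21597290039062), (13.76168155670166, 165.76266479492188), 1.7464148998260498)
s [292 299  16  39 425] 111.96897090638237 [532. 276.  47. 534. 296.  89. 541. 305. 112.] ((537.1094360351562, 289.57244873046875), (9.391613006591797, 30.650297164916992), 0.8692834973335266)
```

```bash
cat >plan.py <<'E'
import sys,numpy as np
from rig import r
def plan(x,y,z,yaw,n):
    "rows (cm, rad) from the measured pose to a tool-down pose"
    s=r.sense(); p=s["eef_pos"]; w=s["tcp_rot"][2]; d=(np.array([x,y,z])-p)/n/10; dw=((yaw-w+np.pi)%(2*np.pi)-np.pi)/n
    print("at",p.round(1),"rot",s["tcp_rot"].round(4),"open",round(s["opening"],3),"F",s["contact_force"].round(1),"t",s["clock"])
    print("total cm, tool axes now:",np.round([n*(d[0]*np.cos(w)+d[1]*np.sin(w)),n*(d[0]*np.sin(w)-d[1]*np.cos(w)),-n*d[2]],2),"yaw",round(-dw*n,3))
    if n>1:
        for k in range(n):
            a=w+k*dw; print(np.round([d[0]*np.cos(a)+d[1]*np.sin(a),d[0]*np.sin(a)-d[1]*np.cos(a),-d[2]],2),round(-dw,3))
plan(*map(float,sys.argv[1:5]),int(sys.argv[5]))
E
python3 plan.py 539.5 98 330 1.58 14
```

```text
at [261.5 567.4 404. ] rot [-3.1403  0.      2.7098] open 1.0 F [-0.5 -0.1 -0.5] t 0.1
total cm, tool axes now: [-44.9 -31.    7.4] yaw 1.13
[-3.21 -2.21  0.53] 0.081
[-3.37 -1.95  0.53] 0.081
[-3.52 -1.67  0.53] 0.081
[-3.64 -1.38  0.53] 0.081
[-3.74 -1.08  0.53] 0.081
[-3.82 -0.78  0.53] 0.081
[-3.87 -0.47  0.53] 0.081
[-3.89 -0.15  0.53] 0.081
[-3.89  0.16  0.53] 0.081
[-3.87  0.47  0.53] 0.081
[-3.82  0.78  0.53] 0.081
[-3.74  1.09  0.53] 0.081
[-3.64  1.39  0.53] 0.081
[-3.52  1.68  0.53] 0.081
```

apply_moves(
  deltas=[
    {"claw": 0,"delta_pos": [-3.2,-2.2,0.5],"yaw": 0.08},
    {"claw": 0,"delta_pos": [-3.4,-2.0,0.5],"yaw": 0.08},
    {"claw": 0,"delta_pos": [-3.5,-1.7,0.5],"yaw": 0.08},
    {"claw": 0,"delta_pos": [-3.6,-1.4,0.5],"yaw": 0.08},
    {"claw": 0,"delta_pos": [-3.7,-1.1,0.5],"yaw": 0.08},
    {"claw": 0,"delta_pos": [-3.8,-0.8,0.5],"yaw": 0.08},
    {"claw": 0,"delta_pos": [-3.9,-0.5,0.5],"yaw": 0.08},
    {"claw": 0,"delta_pos": [-3.9,-0.2,0.5],"yaw": 0.08},
  ],
  grip_force=30,
)

```text
clock: 1.1
eef_pos: [419.5, 297.6, 364.3]
tcp_rot: [-3.141, 0.0, 2.067]
contact_force: [0.4, -0.7, 0.1]
opening: 0.499
grasp_force: 0.0
```

apply_moves(
  deltas=[
    {"claw": 0,"delta_pos": [-3.9,0.2,0.5],"yaw": 0.08},
    {"claw": 0,"delta_pos": [-3.9,0.5,0.5],"yaw": 0.08},
    {"claw": 0,"delta_pos": [-3.8,0.8,0.5],"yaw": 0.08},
    {"claw": 0,"delta_pos": [-3.7,1.1,0.5],"yaw": 0.08},
    {"claw": 0,"delta_pos": [-3.6,1.4,0.5],"yaw": 0.08},
    {"claw": 0,"delta_pos": [-3.5,1.7,0.5],"yaw": 0.08},
    {"claw": 0,"delta_pos": [0,0,0],"yaw": 0},
    {"claw": 0,"delta_pos": [0,0,0],"yaw": 0},
  ],
)

```text
clock: 2.1
eef_pos: [540.5, 99.9, 334.4]
tcp_rot: [-3.141, -0.0, 1.59]
contact_force: [-0.4, -0.1, -0.1]
opening: 0.502
grasp_force: 0.0
```

```bash
python3 plan.py 539.5 98 231 1.58 1
```

```text
at [540.5  99.9 334.4] rot [-3.1407e+00 -2.0000e-04  1.5901e+00] open 0.502 F [-0.4 -0.1 -0.1] t 2.1
total cm, tool axes now: [-0.19 -0.1  10.34] yaw 0.01
```

apply_moves(
  deltas=[
    {"claw": 0,"delta_pos": [-0.2,-0.1,3],"yaw": 0.01},
    {"claw": 0,"delta_pos": [0,0,3],"yaw": 0},
    {"claw": 0,"delta_pos": [0,0,2.8],"yaw": 0},
    {"claw": 0,"delta_pos": [0,0,1.5],"yaw": 0},
    {"claw": 0,"delta_pos": [0,0,0],"yaw": 0},
  ],
)

```text
clock: 2.72
eef_pos: [539.3, 98.3, 231.1]
tcp_rot: [-3.14, 0.0, 1.581]
contact_force: [0.2, -0.4, 0.2]
opening: 0.503
grasp_force: 0.0
```

```bash
python3 - <<'E'
from rig import r
from h import *
f=r.grab_frame("side");crop(f["img"],280,130,400,330,3,"pics/a1.png")
E
```

```text
(no output)
```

View pics/a1.png

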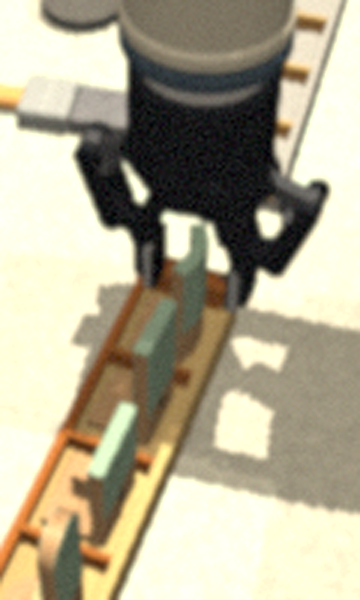

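The fingers at crop (148,270) and (238,280) straddle the bowed tile at (190,270), clear of its neighbour. I'll close and lift slightly.

apply_moves(
  deltas=[
    {"claw": 1,"delta_pos": [0,0,0],"yaw": 0},
    {"claw": 1,"delta_pos": [0,0,0],"yaw": 0},
    {"claw": 1,"delta_pos": [0,0,0],"yaw": 0},
    {"claw": 1,"delta_pos": [0,0,0],"yaw": 0},
    {"claw": 1,"delta_pos": [0,0,0],"yaw": 0},
    {"claw": 1,"delta_pos": [0,0,-0.2],"yaw": 0},
    {"claw": 1,"delta_pos": [0,0,-0.8],"yaw": 0},
    {"claw": 1,"delta_pos": [0,0,0],"yaw": 0},
  ],
  grip_force=30,
)

```text
clock: 3.78
eef_pos: [540.1, 97.7, 242.4]
tcp_rot: [3.14, -0.0, 1.58]
contact_force: [-0.2, -1.0, -0.3]
opening: 0.111
grasp_force: 28.2
```

```bash
python3 plan.py 558 -248 300 1.647 1
```

```text
at [540.1  97.7 242.4] rot [ 3.1405e+00 -2.0000e-04  1.5797e+00] open 0.111 F [-0.2 -1.  -0.3] t 3.775
total cm, tool axes now: [-34.58   1.48  -5.76] yaw -0.067
```

apply_moves(
  deltas=[
    {"claw": 1,"delta_pos": [0,0,-2.5],"yaw": 0},
    {"claw": 1,"delta_pos": [0,0,-3.3],"yaw": 0},
    {"claw": 1,"delta_pos": [-3,0.2,0],"yaw": 0},
    {"claw": 1,"delta_pos": [-4.5,0.2,0],"yaw": 0},
    {"claw": 1,"delta_pos": [-5,0.2,0],"yaw": 0},
    {"claw": 1,"delta_pos": [-5,0.2,0],"yaw": 0},
    {"claw": 1,"delta_pos": [-5,0.2,0],"yaw": 0},
    {"claw": 1,"delta_pos": [-5,0.2,0],"yaw": 0},
  ],
)

```text
clock: 4.78
eef_pos: [554.2, -178.9, 299.7]
tcp_rot: [3.141, 0.0, 1.58]
contact_force: [0.3, -0.4, -1.6]
opening: 0.113
grasp_force: 28.2
```

apply_moves(
  deltas=[
    {"claw": 1,"delta_pos": [-4,0.2,0],"yaw": 0},
    {"claw": 1,"delta_pos": [-2.1,0.1,0],"yaw": 0},
    {"claw": 1,"delta_pos": [-1,0,0],"yaw": -0.067},
    {"claw": 1,"delta_pos": [0,0,0],"yaw": 0},
    {"claw": 1,"delta_pos": [0,0,0],"yaw": 0},
  ],
)

```text
clock: 5.4
eef_pos: [557.9, -247.4, 299.5]
tcp_rot: [-3.141, -0.0, 1.646]
contact_force: [-0.1, -0.2, -1.6]
opening: 0.113
grasp_force: 28.3
```

```bash
python3 plan.py 558 -248.8 235 1.647 1; python3 - <<'E'
from rig import r
from h import *
np.set_printoptions(precision=1,suppress=True)
f=r.grab_frame("side");crop(f["img"],330,60,430,200,4,"pics/a2.png")
c=cloud(f)
# display rack pose seen again, and held tile points
m=(c[...,0]>520)&(c[...,0]<600)&(c[...,1]>-275)&(c[...,1]<-215)&(c[...,2]>65)&(c[...,2]<130)
q=c[m]; print(len(q),np.percentile(q,[2,50,98],axis=0))
E
```

```text
at [ 557.9 -247.4  299.5] rot [-3.1412e+00 -5.0000e-04  1.6459e+00] open 0.113 F [-0.1 -0.2 -1.6] t 5.4
total cm, tool axes now: [-0.14  0.    6.45] yaw -0.001
287 [[ 552.5 -259.6   77.1]
 [ 563.7 -231.3   84.9]
 [ 589.7 -222.9  128.4]]
```

View pics/a2.png

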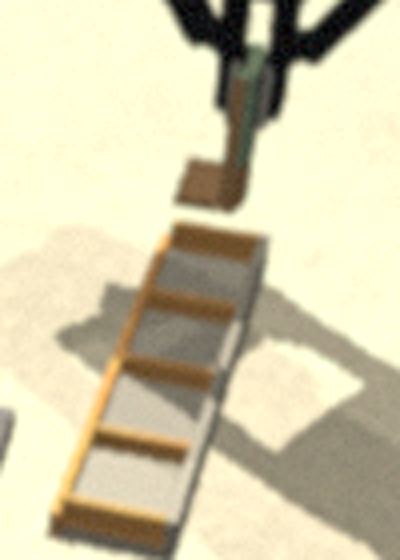

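The bowed tile hangs upright above the farthest display bay, its foot at crop (210,185). I'll lower it.

apply_moves(
  deltas=[
    {"claw": 1,"delta_pos": [-0.1,0,2],"yaw": 0},
    {"claw": 1,"delta_pos": [0,0,2],"yaw": 0},
    {"claw": 1,"delta_pos": [0,0,1.5],"yaw": 0},
    {"claw": 1,"delta_pos": [0,0,0.7],"yaw": 0},
    {"claw": 1,"delta_pos": [0,0,0.3],"yaw": 0},
    {"claw": 1,"delta_pos": [0,0,0.1],"yaw": 0},
    {"claw": 1,"delta_pos": [0,0,0.1],"yaw": 0},
    {"claw": 1,"delta_pos": [0,0,0],"yaw": 0},
  ],
)

```text
clock: 6.45
eef_pos: [558.1, -249.2, 233.0]
tcp_rot: [3.141, 0.0, 1.647]
contact_force: [0.7, 0.6, -0.9]
opening: 0.111
grasp_force: 28.2
```

```bash
python3 - <<'E'
from rig import r
from h import *
f=r.grab_frame("side");crop(f["img"],330,60,430,200,4,"pics/a3.png")
E
```

```text
(no output)
```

View pics/a3.png

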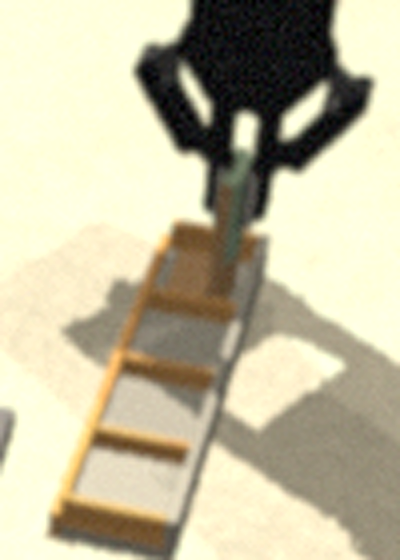

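The tile is inside the bay with clearance. I'll lower the last 1–2 mm until it touches.

apply_moves(
  deltas=[
    {"claw": 1,"delta_pos": [0,0,0.1],"yaw": 0},
    {"claw": 1,"delta_pos": [0,0,0.1],"yaw": 0},
    {"claw": 1,"delta_pos": [0,0,0],"yaw": 0},
  ],
)

```text
clock: 6.88
eef_pos: [558.1, -249.2, 232.5]
tcp_rot: [3.141, 0.0, 1.647]
contact_force: [-6.0, 3.7, 17.7]
opening: 0.107
grasp_force: 31.1
```

apply_moves(
  deltas=[
    {"claw": 1,"delta_pos": [0,0,-0.1],"yaw": 0},
    {"claw": 0.6,"delta_pos": [0,0,0],"yaw": 0},
    {"claw": 0.4,"delta_pos": [0,0,0],"yaw": 0},
    {"claw": 0.2,"delta_pos": [0,0,0],"yaw": 0},
    {"claw": 0.2,"delta_pos": [0,0,0],"yaw": 0},
    {"claw": 0.2,"delta_pos": [0,0,-2],"yaw": 0},
    {"claw": 0.2,"delta_pos": [0,0,-4],"yaw": 0},
    {"claw": 0,"delta_pos": [0,0,-4],"yaw": 0},
  ],
)

```text
clock: 7.88
eef_pos: [558.0, -249.2, 334.0]
tcp_rot: [3.141, 0.0, 1.647]
contact_force: [-0.1, -0.5, -0.1]
opening: 0.5
grasp_force: 0.0
```

```bash
python3 plan.py 539 160.5 330 1.58 1
```

```text
at [ 558.  -249.2  334. ] rot [3.1411e+00 2.0000e-04 1.6468e+00] open 0.5 F [-0.1 -0.5 -0.1] t 7.875
total cm, tool axes now: [40.99  1.21  0.4 ] yaw 0.067
```

apply_moves(
  deltas=[
    {"claw": 0,"delta_pos": [0,0,0],"yaw": 0.067},
    {"claw": 0,"delta_pos": [4,-0.2,0],"yaw": 0},
    {"claw": 0,"delta_pos": [5.5,-0.2,0],"yaw": 0},
    {"claw": 0,"delta_pos": [5.5,-0.2,0],"yaw": 0},
    {"claw": 0,"delta_pos": [5.5,-0.2,0],"yaw": 0},
    {"claw": 0,"delta_pos": [5.5,-0.2,0],"yaw": 0},
    {"claw": 0,"delta_pos": [5.5,-0.2,0],"yaw": 0},
    {"claw": 0,"delta_pos": [5.5,-0.2,0],"yaw": 0},
  ],
)

```text
clock: 8.88
eef_pos: [540.5, 122.5, 333.3]
tcp_rot: [3.14, -0.0, 1.58]
contact_force: [1.0, 0.3, 1.4]
opening: 0.501
grasp_force: 0.0
```

apply_moves(
  deltas=[
    {"claw": 0,"delta_pos": [3,-0.1,0],"yaw": 0},
    {"claw": 0,"delta_pos": [1,0,0],"yaw": 0},
    {"claw": 0,"delta_pos": [0,0,0],"yaw": 0},
  ],
)

```text
clock: 9.25
eef_pos: [539.4, 160.7, 332.4]
tcp_rot: [3.141, 0.0, 1.581]
contact_force: [0.3, -0.9, -0.1]
opening: 0.499
grasp_force: 0.0
```

```bash
python3 plan.py 539 160.5 237 1.58 1;  python3 - <<'E'
from rig import r
from h import *
np.set_printoptions(precision=1,suppress=True)
f=r.grab_frame("side");crop(f["img"],330,60,430,200,4,"pics/a4.png")
E
```

```text
at [539.4 160.7 332.4] rot [3.1408 0.     1.5807] open 0.499 F [ 0.3 -0.9 -0.1] t 9.25
total cm, tool axes now: [-0.02 -0.04  9.54] yaw 0.001
```

View pics/a4.png

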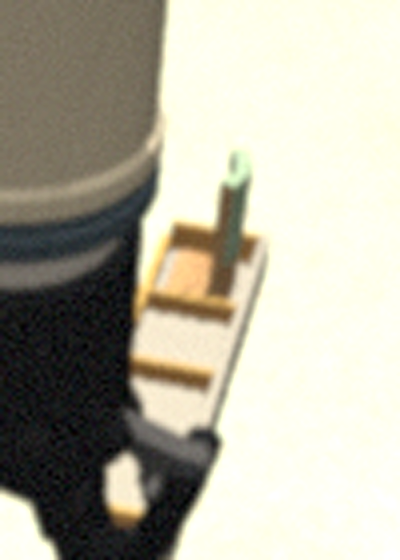

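The bowed tile stands upright and square in its bay at crop (232,220). Now the plain tile.

apply_moves(
  deltas=[
    {"claw": 0,"delta_pos": [0,0,3],"yaw": 0},
    {"claw": 0,"delta_pos": [0,0,3.5],"yaw": 0},
    {"claw": 0,"delta_pos": [0,0,2],"yaw": 0},
    {"claw": 0,"delta_pos": [0,0,1],"yaw": 0},
    {"claw": 0,"delta_pos": [0,0,0],"yaw": 0},
    {"claw": 1,"delta_pos": [0,0,0],"yaw": 0},
    {"claw": 1,"delta_pos": [0,0,0],"yaw": 0},
    {"claw": 1,"delta_pos": [0,0,0],"yaw": 0},
  ],
)

```text
clock: 10.3
eef_pos: [539.8, 160.8, 237.6]
tcp_rot: [3.14, -0.0, 1.58]
contact_force: [0.6, -1.0, 5.6]
opening: 0.088
grasp_force: 34.2
```

apply_moves(
  deltas=[
    {"claw": 1,"delta_pos": [0,0,0],"yaw": 0},
    {"claw": 1,"delta_pos": [0,0,0],"yaw": 0},
    {"claw": 1,"delta_pos": [0,0,-0.3],"yaw": 0},
    {"claw": 1,"delta_pos": [0,0,-0.8],"yaw": 0},
    {"claw": 1,"delta_pos": [0,0,-2.5],"yaw": 0},
    {"claw": 1,"delta_pos": [0,0,-3.4],"yaw": 0},
  ],
)

```text
clock: 11.05
eef_pos: [538.8, 160.6, 307.0]
tcp_rot: [-3.14, 0.001, 1.58]
contact_force: [-0.9, 0.1, -1.4]
opening: 0.088
grasp_force: 33.2
```

```bash
python3 plan.py 553.4 -187 306 1.58 1
```

```text
at [538.8 160.6 307. ] rot [-3.1396e+00  5.0000e-04  1.5799e+00] open 0.088 F [-0.9  0.1 -1.4] t 11.05
total cm, tool axes now: [-34.77   1.14   0.1 ] yaw -0.0
```

apply_moves(
  deltas=[
    {"claw": 1,"delta_pos": [-3,0.2,0],"yaw": 0},
    {"claw": 1,"delta_pos": [-4.5,0.2,0],"yaw": 0},
    {"claw": 1,"delta_pos": [-5,0.1,0],"yaw": 0},
    {"claw": 1,"delta_pos": [-5,0.1,0],"yaw": 0},
    {"claw": 1,"delta_pos": [-5,0.2,0],"yaw": 0},
    {"claw": 1,"delta_pos": [-5,0.1,0],"yaw": 0},
    {"claw": 1,"delta_pos": [-4,0.1,0],"yaw": 0},
    {"claw": 1,"delta_pos": [-2.3,0.1,0],"yaw": 0},
  ],
)

```text
clock: 12.05
eef_pos: [553.2, -179.2, 307.1]
tcp_rot: [3.141, 0.0, 1.578]
contact_force: [0.7, 0.2, -1.0]
opening: 0.092
grasp_force: 33.3
```

apply_moves(
  deltas=[
    {"claw": 1,"delta_pos": [-1,0,0],"yaw": -0.067},
    {"claw": 1,"delta_pos": [0,0,0],"yaw": 0},
    {"claw": 1,"delta_pos": [0,0,0],"yaw": 0},
  ],
)

```text
clock: 12.42
eef_pos: [553.4, -186.8, 306.8]
tcp_rot: [-3.141, -0.0, 1.646]
contact_force: [0.5, 0.1, -0.6]
opening: 0.09
grasp_force: 33.3
```

```bash
python3 plan.py 553.4 -187 241 1.647 1
```

```text
at [ 553.4 -186.8  306.8] rot [-3.1414e+00 -2.0000e-04  1.6456e+00] open 0.09 F [ 0.5  0.1 -0.6] t 12.425
total cm, tool axes now: [-0.02  0.    6.58] yaw -0.001
```

apply_moves(
  deltas=[
    {"claw": 1,"delta_pos": [0,0,2],"yaw": 0},
    {"claw": 1,"delta_pos": [0,0,2],"yaw": 0},
    {"claw": 1,"delta_pos": [0,0,1.5],"yaw": 0},
    {"claw": 1,"delta_pos": [0,0,0.8],"yaw": 0},
    {"claw": 1,"delta_pos": [0,0,0.3],"yaw": 0},
    {"claw": 1,"delta_pos": [0,0,0.1],"yaw": 0},
    {"claw": 1,"delta_pos": [0,0,0],"yaw": 0},
  ],
)

```text
clock: 13.3
eef_pos: [553.6, -187.3, 240.1]
tcp_rot: [3.141, 0.0, 1.647]
contact_force: [-0.6, 0.5, -1.0]
opening: 0.088
grasp_force: 33.3
```

apply_moves(
  deltas=[
    {"claw": 1,"delta_pos": [0,0,0.1],"yaw": 0},
    {"claw": 1,"delta_pos": [0,0,0],"yaw": 0},
  ],
)

```text
clock: 13.55
eef_pos: [553.5, -187.3, 238.8]
tcp_rot: [3.141, 0.0, 1.647]
contact_force: [-0.1, -0.2, -0.2]
opening: 0.086
grasp_force: 33.3
```

apply_moves(
  deltas=[
    {"claw": 1,"delta_pos": [0,0,0.1],"yaw": 0},
    {"claw": 1,"delta_pos": [0,0,0],"yaw": 0},
  ],
)

```text
clock: 13.8
eef_pos: [553.5, -187.2, 237.7]
tcp_rot: [3.141, 0.0, 1.647]
contact_force: [0.6, 0.6, -0.9]
opening: 0.084
grasp_force: 33.3
```

apply_moves(
  deltas=[
    {"claw": 1,"delta_pos": [0,0,0.1],"yaw": 0},
    {"claw": 1,"delta_pos": [0,0,0],"yaw": 0},
  ],
)

```text
clock: 14.05
eef_pos: [553.6, -187.4, 237.6]
tcp_rot: [3.141, 0.0, 1.647]
contact_force: [-3.3, -0.3, 9.3]
opening: 0.091
grasp_force: 34.9
```

apply_moves(
  deltas=[
    {"claw": 0.7,"delta_pos": [0,0,0],"yaw": 0},
    {"claw": 0.4,"delta_pos": [0,0,0],"yaw": 0},
    {"claw": 0.2,"delta_pos": [0,0,0],"yaw": 0},
    {"claw": 0.2,"delta_pos": [0,0,0],"yaw": 0},
    {"claw": 0.2,"delta_pos": [0,0,-2],"yaw": 0},
    {"claw": 0.2,"delta_pos": [0,0,-4],"yaw": 0},
    {"claw": 0,"delta_pos": [0,0,-4],"yaw": 0},
    {"claw": 0,"delta_pos": [0,0,0],"yaw": 0.067},
  ],
)

```text
clock: 15.05
eef_pos: [554.6, -187.6, 340.2]
tcp_rot: [3.136, 0.002, 1.578]
contact_force: [0.3, -0.2, -1.2]
opening: 0.497
grasp_force: 0.0
```

```bash
python3 plan.py 538.3 222.5 330 1.58 1
```

```text
at [ 554.6 -187.6  340.2] rot [3.1360e+00 2.0000e-03 1.5785e+00] open 0.497 F [ 0.3 -0.2 -1.2] t 15.05
total cm, tool axes now: [41.02 -1.31  1.02] yaw -0.002
```

apply_moves(
  deltas=[
    {"claw": 0,"delta_pos": [4,-0.2,0],"yaw": 0},
    {"claw": 0,"delta_pos": [5.5,-0.2,0],"yaw": 0},
    {"claw": 0,"delta_pos": [5.5,-0.2,0],"yaw": 0},
    {"claw": 0,"delta_pos": [5.5,-0.2,0],"yaw": 0},
    {"claw": 0,"delta_pos": [5.5,-0.2,0],"yaw": 0},
    {"claw": 0,"delta_pos": [5.5,-0.1,0],"yaw": 0},
    {"claw": 0,"delta_pos": [5.0,-0.1,0],"yaw": 0},
    {"claw": 0,"delta_pos": [3.5,-0.1,0],"yaw": 0},
  ],
)

```text
clock: 16.05
eef_pos: [536.5, 214.8, 336.7]
tcp_rot: [3.141, -0.0, 1.581]
contact_force: [-0.1, -0.7, 0.5]
opening: 0.498
grasp_force: 0.0
```

apply_moves(
  deltas=[
    {"claw": 0,"delta_pos": [1,0,0],"yaw": 0},
    {"claw": 0,"delta_pos": [0,0,3],"yaw": 0},
    {"claw": 0,"delta_pos": [0,0,0],"yaw": 0},
    {"claw": 0,"delta_pos": [0,0,0],"yaw": 0},
  ],
)

```text
clock: 16.55
eef_pos: [537.1, 222.0, 307.2]
tcp_rot: [3.142, 0.0, 1.579]
contact_force: [-0.3, -0.4, 0.6]
opening: 0.501
grasp_force: 0.0
```

```bash
python3 plan.py 538.3 222.5 221 1.58 1
```

```text
at [537.1 222.  307.2] rot [3.1415e+00 1.0000e-04 1.5790e+00] open 0.501 F [-0.3 -0.4  0.6] t 16.55
total cm, tool axes now: [0.04 0.12 8.62] yaw -0.001
```

apply_moves(
  deltas=[
    {"claw": 0,"delta_pos": [0,0.1,3],"yaw": 0},
    {"claw": 0,"delta_pos": [0,0,3],"yaw": 0},
    {"claw": 0,"delta_pos": [0,0,1.6],"yaw": 0},
    {"claw": 0,"delta_pos": [0,0,1],"yaw": 0},
    {"claw": 0,"delta_pos": [0,0,0],"yaw": 0},
    {"claw": 1,"delta_pos": [0,0,0],"yaw": 0},
    {"claw": 1,"delta_pos": [0,0,0],"yaw": 0},
    {"claw": 1,"delta_pos": [0,0,0],"yaw": 0},
  ],
)

```text
clock: 17.55
eef_pos: [538.1, 222.8, 221.5]
tcp_rot: [3.14, -0.0, 1.58]
contact_force: [-0.6, -1.1, 6.0]
opening: 0.089
grasp_force: 32.8
```

apply_moves(
  deltas=[
    {"claw": 1,"delta_pos": [0,0,0],"yaw": 0},
    {"claw": 1,"delta_pos": [0,0,0],"yaw": 0},
    {"claw": 1,"delta_pos": [0,0,-0.3],"yaw": 0},
    {"claw": 1,"delta_pos": [0,0,-0.8],"yaw": 0},
    {"claw": 1,"delta_pos": [0,0,-2.5],"yaw": 0},
    {"claw": 1,"delta_pos": [0,0,-3.4],"yaw": 0},
  ],
)

```text
clock: 18.3
eef_pos: [537.3, 222.5, 291.0]
tcp_rot: [-3.14, 0.001, 1.58]
contact_force: [0.5, 0.9, -1.8]
opening: 0.088
grasp_force: 31.8
```

```bash
python3 plan.py 548.7 -125.2 291 1.58 1
```

```text
at [537.3 222.5 291. ] rot [-3.1398e+00  7.0000e-04  1.5799e+00] open 0.088 F [ 0.5  0.9 -1.8] t 18.3
total cm, tool axes now: [-34.78   0.82   0.  ] yaw -0.0
```

apply_moves(
  deltas=[
    {"claw": 1,"delta_pos": [-3,0.1,0],"yaw": 0},
    {"claw": 1,"delta_pos": [-4.5,0.1,0],"yaw": 0},
    {"claw": 1,"delta_pos": [-5,0.1,0],"yaw": 0},
    {"claw": 1,"delta_pos": [-5,0.1,0],"yaw": 0},
    {"claw": 1,"delta_pos": [-5,0.1,0],"yaw": 0},
    {"claw": 1,"delta_pos": [-5,0.1,0],"yaw": 0},
    {"claw": 1,"delta_pos": [-4,0.1,0],"yaw": 0},
    {"claw": 1,"delta_pos": [-2.3,0.1,0],"yaw": 0},
  ],
)

```text
clock: 19.3
eef_pos: [548.6, -117.2, 291.1]
tcp_rot: [3.141, 0.0, 1.578]
contact_force: [-0.5, -0.2, -0.7]
opening: 0.093
grasp_force: 31.9
```

apply_moves(
  deltas=[
    {"claw": 1,"delta_pos": [-1,0,0],"yaw": -0.067},
    {"claw": 1,"delta_pos": [0,0,0],"yaw": 0},
    {"claw": 1,"delta_pos": [0,0,0],"yaw": 0},
  ],
)

```text
clock: 19.68
eef_pos: [548.8, -124.9, 290.8]
tcp_rot: [-3.142, -0.0, 1.646]
contact_force: [0.9, 0.2, -0.5]
opening: 0.085
grasp_force: 31.9
```

```bash
python3 plan.py 548.7 -125.2 222.5 1.647 1;  python3 - <<'E'
from rig import r
from h import *
f=r.grab_frame("side");crop(f["img"],320,60,420,200,4,"pics/a5.png")
E
```

```text
at [ 548.8 -124.9  290.8] rot [-3.1415e+00 -2.0000e-04  1.6456e+00] open 0.085 F [ 0.9  0.2 -0.5] t 19.675
total cm, tool axes now: [-0.03 -0.01  6.83] yaw -0.001
```

View pics/a5.png

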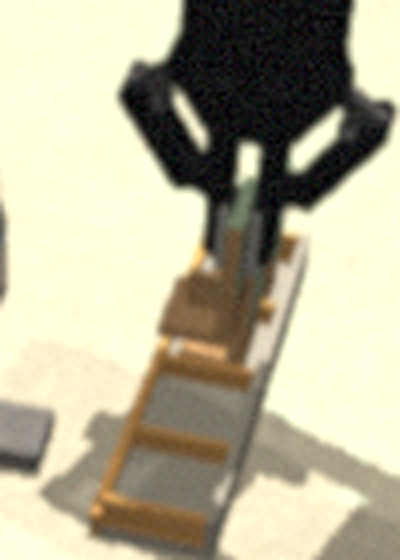

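The short tile hangs level, its foot at crop (205,310). I'll lower it into its bay.

apply_moves(
  deltas=[
    {"claw": 1,"delta_pos": [0,0,2],"yaw": 0},
    {"claw": 1,"delta_pos": [0,0,2],"yaw": 0},
    {"claw": 1,"delta_pos": [0,0,1.5],"yaw": 0},
    {"claw": 1,"delta_pos": [0,0,0.8],"yaw": 0},
    {"claw": 1,"delta_pos": [0,0,0.3],"yaw": 0},
    {"claw": 1,"delta_pos": [0,0,0.1],"yaw": 0},
    {"claw": 1,"delta_pos": [0,0,0.1],"yaw": 0},
    {"claw": 1,"delta_pos": [0,0,0],"yaw": 0},
  ],
)

```text
clock: 20.72
eef_pos: [549.0, -125.3, 223.0]
tcp_rot: [3.141, 0.0, 1.647]
contact_force: [-0.5, -0.8, -1.1]
opening: 0.089
grasp_force: 31.9
```

apply_moves(
  deltas=[
    {"claw": 1,"delta_pos": [0,0,0.1],"yaw": 0},
    {"claw": 1,"delta_pos": [0,0,0],"yaw": 0},
  ],
)

```text
clock: 20.98
eef_pos: [548.9, -125.3, 221.7]
tcp_rot: [3.142, 0.0, 1.647]
contact_force: [-0.1, -0.2, -0.3]
opening: 0.087
grasp_force: 31.9
```

apply_moves(
  deltas=[
    {"claw": 1,"delta_pos": [0,0,0.1],"yaw": 0},
    {"claw": 1,"delta_pos": [0,0,0],"yaw": 0},
  ],
)

```text
clock: 21.22
eef_pos: [548.9, -125.3, 221.5]
tcp_rot: [3.141, 0.0, 1.647]
contact_force: [-4.2, 0.8, 9.6]
opening: 0.092
grasp_force: 33.5
```

apply_moves(
  deltas=[
    {"claw": 0.7,"delta_pos": [0,0,0],"yaw": 0},
    {"claw": 0.4,"delta_pos": [0,0,0],"yaw": 0},
    {"claw": 0.2,"delta_pos": [0,0,0],"yaw": 0},
    {"claw": 0.2,"delta_pos": [0,0,0],"yaw": 0},
    {"claw": 0.2,"delta_pos": [0,0,-2],"yaw": 0},
    {"claw": 0.2,"delta_pos": [0,0,-4],"yaw": 0},
    {"claw": 0,"delta_pos": [0,0,-5],"yaw": 0},
    {"claw": 0,"delta_pos": [0,0,0],"yaw": 0.067},
  ],
)

```text
clock: 22.22
eef_pos: [550.3, -125.6, 334.7]
tcp_rot: [3.135, 0.002, 1.579]
contact_force: [0.4, 0.5, -0.5]
opening: 0.503
grasp_force: 0.0
```

```bash
python3 plan.py 537.3 287.5 330 1.58 1
```

```text
at [ 550.3 -125.6  334.7] rot [3.1349e+00 1.6000e-03 1.5785e+00] open 0.503 F [ 0.4  0.5 -0.5] t 22.225
total cm, tool axes now: [41.32 -0.98  0.47] yaw -0.001
```

apply_moves(
  deltas=[
    {"claw": 0,"delta_pos": [4,-0.1,0],"yaw": 0},
    {"claw": 0,"delta_pos": [5.5,-0.1,0],"yaw": 0},
    {"claw": 0,"delta_pos": [5.5,-0.1,0],"yaw": 0},
    {"claw": 0,"delta_pos": [5.5,-0.1,0],"yaw": 0},
    {"claw": 0,"delta_pos": [5.5,-0.1,0],"yaw": 0},
    {"claw": 0,"delta_pos": [5.5,-0.1,0],"yaw": 0},
    {"claw": 0,"delta_pos": [5.3,-0.1,0],"yaw": 0},
    {"claw": 0,"delta_pos": [3.5,-0.1,0],"yaw": 0},
  ],
)

```text
clock: 23.22
eef_pos: [536.9, 280.0, 330.6]
tcp_rot: [3.141, -0.0, 1.581]
contact_force: [-0.3, -0.8, -0.7]
opening: 0.502
grasp_force: 0.0
```

apply_moves(
  deltas=[
    {"claw": 0,"delta_pos": [1,0,0],"yaw": 0},
    {"claw": 0,"delta_pos": [0,0,1],"yaw": 0},
    {"claw": 0,"delta_pos": [0,0,0],"yaw": 0},
    {"claw": 0,"delta_pos": [0,0,0],"yaw": 0},
  ],
)

```text
clock: 23.72
eef_pos: [537.3, 286.5, 320.4]
tcp_rot: [-3.141, 0.0, 1.578]
contact_force: [0.0, 0.3, 0.3]
opening: 0.502
grasp_force: 0.0
```

```bash
python3 plan.py 537.3 287.5 247 1.58 1;python3 - <<'E'
from rig import r
from h import *
np.set_printoptions(precision=1,suppress=True)
c=cloud(r.grab_frame("side"))
m=(c[...,0]>500)&(c[...,0]<570)&(c[...,1]>255)&(c[...,1]<325)&(c[...,2]>45)&(c[...,2]<118)
q=c[m];print(len(q),np.percentile(q,[2,50,98],axis=0))
E
```

```text
at [537.3 286.5 320.4] rot [-3.1410e+00  4.0000e-04  1.5785e+00] open 0.502 F [0.  0.3 0.3] t 23.725
total cm, tool axes now: [ 0.1  -0.    7.34] yaw -0.002
433 [[532.4 276.4  46. ]
 [533.6 295.7  89.2]
 [541.3 304.6 111.7]]
```

apply_moves(
  deltas=[
    {"claw": 0,"delta_pos": [0.15,0,2.5],"yaw": 0},
    {"claw": 0,"delta_pos": [0,0,2.5],"yaw": 0},
    {"claw": 0,"delta_pos": [0,0,1.5],"yaw": 0},
    {"claw": 0,"delta_pos": [0,0,0.8],"yaw": 0},
    {"claw": 0,"delta_pos": [0,0,0],"yaw": 0},
    {"claw": 1,"delta_pos": [0,0,0],"yaw": 0},
    {"claw": 1,"delta_pos": [0,0,0],"yaw": 0},
    {"claw": 1,"delta_pos": [0,0,0],"yaw": 0},
  ],
)

```text
clock: 24.78
eef_pos: [537.4, 289.3, 248.4]
tcp_rot: [3.141, -0.001, 1.58]
contact_force: [-0.1, -0.4, 3.5]
opening: 0.088
grasp_force: 35.6
```

apply_moves(
  deltas=[
    {"claw": 1,"delta_pos": [0,0,0],"yaw": 0},
    {"claw": 1,"delta_pos": [0,0,0],"yaw": 0},
    {"claw": 1,"delta_pos": [0,0,-0.3],"yaw": 0},
    {"claw": 1,"delta_pos": [0,0,-0.8],"yaw": 0},
    {"claw": 1,"delta_pos": [0,0,-2.5],"yaw": 0},
    {"claw": 1,"delta_pos": [0,0,-3.4],"yaw": 0},
  ],
)

```text
clock: 25.52
eef_pos: [536.8, 288.9, 317.9]
tcp_rot: [-3.14, 0.001, 1.58]
contact_force: [0.3, 0.3, -0.6]
opening: 0.087
grasp_force: 35.1
```

```bash
python3 plan.py 544.1 -63.4 317 1.58 1
```

```text
at [536.8 288.9 317.9] rot [-3.1398e+00  9.0000e-04  1.5798e+00] open 0.087 F [ 0.3  0.3 -0.6] t 25.525
total cm, tool axes now: [-35.24   0.41   0.09] yaw -0.0
```

apply_moves(
  deltas=[
    {"claw": 1,"delta_pos": [-3,0.1,0],"yaw": 0},
    {"claw": 1,"delta_pos": [-4.5,0.1,0],"yaw": 0},
    {"claw": 1,"delta_pos": [-5,0,0],"yaw": 0},
    {"claw": 1,"delta_pos": [-5,0,0],"yaw": 0},
    {"claw": 1,"delta_pos": [-5,0.1,0],"yaw": 0},
    {"claw": 1,"delta_pos": [-5,0,0],"yaw": 0},
    {"claw": 1,"delta_pos": [-4.4,0,0],"yaw": 0},
    {"claw": 1,"delta_pos": [-2.3,0.1,0],"yaw": 0},
  ],
)

```text
clock: 26.52
eef_pos: [544.0, -54.9, 318.1]
tcp_rot: [3.141, 0.0, 1.578]
contact_force: [0.9, -0.9, 0.0]
opening: 0.087
grasp_force: 35.2
```

apply_moves(
  deltas=[
    {"claw": 1,"delta_pos": [-1,0,0],"yaw": -0.067},
    {"claw": 1,"delta_pos": [0,0,0],"yaw": 0},
    {"claw": 1,"delta_pos": [0,0,0],"yaw": 0},
  ],
)

```text
clock: 26.9
eef_pos: [544.3, -62.4, 317.8]
tcp_rot: [3.142, -0.0, 1.645]
contact_force: [0.1, 0.1, -0.5]
opening: 0.089
grasp_force: 35.1
```

```bash
python3 plan.py 544.1 -63.4 250 1.647 1
```

```text
at [544.3 -62.4 317.8] rot [ 3.1415e+00 -1.0000e-04  1.6455e+00] open 0.089 F [ 0.1  0.1 -0.5] t 26.9
total cm, tool axes now: [-0.09 -0.03  6.78] yaw -0.002
```

apply_moves(
  deltas=[
    {"claw": 1,"delta_pos": [-0.1,0,2],"yaw": 0},
    {"claw": 1,"delta_pos": [0,0,2],"yaw": 0},
    {"claw": 1,"delta_pos": [0,0,1.5],"yaw": 0},
    {"claw": 1,"delta_pos": [0,0,0.8],"yaw": 0},
    {"claw": 1,"delta_pos": [0,0,0.3],"yaw": 0},
    {"claw": 1,"delta_pos": [0,0,0.1],"yaw": 0},
    {"claw": 1,"delta_pos": [0,0,0.1],"yaw": 0},
    {"claw": 1,"delta_pos": [0,0,0],"yaw": 0},
  ],
)

```text
clock: 27.9
eef_pos: [544.5, -63.9, 250.0]
tcp_rot: [3.141, 0.0, 1.647]
contact_force: [0.5, 0.4, 0.2]
opening: 0.085
grasp_force: 35.1
```

apply_moves(
  deltas=[
    {"claw": 1,"delta_pos": [0,0,0.1],"yaw": 0},
    {"claw": 1,"delta_pos": [0,0,0],"yaw": 0},
  ],
)

```text
clock: 28.15
eef_pos: [544.4, -63.8, 248.7]
tcp_rot: [3.142, 0.0, 1.647]
contact_force: [-0.4, -0.8, -1.1]
opening: 0.089
grasp_force: 35.1
```

apply_moves(
  deltas=[
    {"claw": 1,"delta_pos": [0,0,0.1],"yaw": 0},
    {"claw": 1,"delta_pos": [0,0,0],"yaw": 0},
  ],
)

```text
clock: 28.4
eef_pos: [544.5, -63.8, 248.3]
tcp_rot: [3.141, 0.0, 1.647]
contact_force: [-2.3, 0.5, 7.5]
opening: 0.089
grasp_force: 36.4
```

Contact. I'll release and retreat toward the robot side.

apply_moves(
  deltas=[
    {"claw": 0.7,"delta_pos": [0,0,0],"yaw": 0},
    {"claw": 0.4,"delta_pos": [0,0,0],"yaw": 0},
    {"claw": 0.2,"delta_pos": [0,0,0],"yaw": 0},
    {"claw": 0.2,"delta_pos": [0,0,0],"yaw": 0},
    {"claw": 0.2,"delta_pos": [0,0,-2],"yaw": 0},
    {"claw": 0.2,"delta_pos": [0,0,-4],"yaw": 0},
    {"claw": 0,"delta_pos": [0,0,-5],"yaw": 0},
    {"claw": 0,"delta_pos": [0,0,-4],"yaw": 0},
  ],
)

```text
clock: 29.4
eef_pos: [544.4, -63.8, 399.6]
tcp_rot: [3.141, 0.0, 1.647]
contact_force: [0.5, 0.4, 0.8]
opening: 0.5
grasp_force: 0.0
```

apply_moves(
  deltas=[
    {"claw": 0,"delta_pos": [0,-4,0],"yaw": 0},
    {"claw": 0,"delta_pos": [0,-5,0],"yaw": 0},
    {"claw": 0,"delta_pos": [0,-5,0],"yaw": 0},
    {"claw": 0,"delta_pos": [0,-3,0],"yaw": 0},
    {"claw": 0,"delta_pos": [0,0,0],"yaw": 0},
    {"claw": 0,"delta_pos": [0,0,0],"yaw": 0},
  ],
)

```text
clock: 30.15
eef_pos: [375.5, -76.8, 398.1]
tcp_rot: [3.14, 0.0, 1.647]
contact_force: [0.5, -0.2, 0.6]
opening: 0.498
grasp_force: 0.0
```

```bash
python3 - <<'E'
from rig import r
from h import *
f=r.grab_frame("side");g=r.grab_frame("top")
a=cv2.resize(f["img"][60:200,310:430],None,fx=4,fy=4,interpolation=cv2.INTER_CUBIC)
b=cv2.resize(g["img"][195:260,330:460],(320,160),interpolation=cv2.INTER_CUBIC)
o=np.zeros((560,800,3),np.uint8);o[:560,:480]=a;o[:160,480:]=b
w=cv2.resize(g["img"],(320,200));o[200:400,480:]=w
cv2.imwrite("pics/f.png",cv2.convertScaleAbs(o,alpha=1.5))
for n,c in(("s",cloud(f)),("t",cloud(g))):
    m=(c[...,2]>50)&(c[...,2]<118)&(c[...,0]>510)&(c[...,0]<590)&(c[...,1]>-290)&(c[...,1]<-30)
    for y in(-63.4,-125.2,-187,-248.8):
        q=c[m&(abs(c[...,1]-y)<30)]
        if len(q)>5: print(n,y,len(q),q[:,2].max().round(),[np.round(v,1) for v in cv2.minAreaRect(q[:,:2].astype(np.float32))])
E
```

```text
s -63.4 186 112.0 [array([545. , -61.8]), array([ 9.3, 31.8]), np.float64(4.5)]
s -125.2 119 85.0 [array([ 549.5, -123.8]), array([ 9.3, 44.1]), np.float64(4.9)]
s -187 143 101.0 [array([ 554.1, -185.6]), array([ 9.1, 40.9]), np.float64(4.6)]
s -248.8 113 95.0 [array([ 559.7, -246.2]), array([13.7, 40.6]), np.float64(6.6)]
t -63.4 66 118.0 [array([544.5, -64.1]), array([ 8.7, 28.4]), np.float64(4.1)]
t -125.2 91 91.0 [array([ 549. , -126.3]), array([ 8.9, 43.4]), np.float64(4.4)]
t -187 92 107.0 [array([ 553.8, -188.5]), array([ 9. , 37.7]), np.float64(4.4)]
t -248.8 114 101.0 [array([ 559.5, -249.1]), array([13.8, 40.3]), np.float64(5.1)]
```

View pics/f.png

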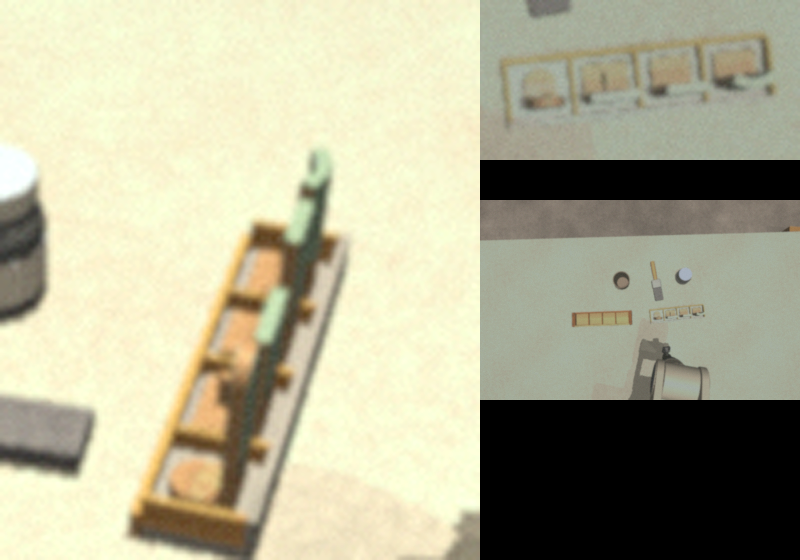

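All four tiles stand upright and square (about 4.1–6.6° by measurement, against 4.3° for the rack), one per bay, in the order arch, short, plain, bowed. The tumbler, jar and brush haven't moved.

```bash
python3 -c "
from rig import r
print(r.sign_off())"
```

```text
the job is handed in; nothing more can be done
None
```

The job is handed in: all four tiles stand upright in the display rack, one per bay in the original left-to-right order and facing its front, after about 30 s of robot time, with the tumbler, jar and brush untouched.

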